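# Level the kitchen balance

### The arm

A 7-joint arm with a two-finger parallel gripper is mounted at the origin on the work surface. World frame = base frame: x ahead of the robot, y to its left, z up, the work surface at z = 0. Lengths are in m, angles in rad, forces in N, time in s.
With the tool pointing down it reaches from about 0.425 to 0.875 m from the base axis. Payload 4.7 kg.
Tool frame: the origin (TCP) lies between the finger pads; the fingertips stand 22 mm ahead of it and the grasp point (between the pads) lies 3 mm ahead of it; z points along the fingers, y is the line along which they close (so a half turn about z gives the same grasp; the last joint's range is limited). The gripper opens to 85 mm and grips with 20 to 120 N. Pads are 22 mm wide; open, the fingers measure 114 mm over their backs; the gripper's body (76 mm by 85 mm) begins 54 mm behind the grasp point. The pads swing forward as they close: fully open they stand 13 mm farther back than shut.
Start: joints at [-1.257, 0.321, -0.07, 1.45, 0.023, 1.371, -0.057], TCP at [0.192, 0.621, 0.253] pointing down, gripper open.
Joint ranges: [-2.86, 2.86], [-0.3, 2.09], [-1.38, 1.24], [0.06, 2.45], [-1.56, 4.7], [0.09, 2.05], [-2.69, 2.69]. Speed limits (rad/s): [2.57, 2.57, 3.14, 3.14, 3.14, 3.14, 3.14].

### API

Orientations are given as a rotation vector (axis times angle).
In Python, from workcell import sensors, optics, ctrl gives the robot as it stands.
- The arm moves only by the tool send_rows, never from a script. Its argument "moves" is a list of rows, each a list of 7 numbers: the finger opening in mm, from 0 to 85.4, then the shift along the world's x, y, z in units of 30 mm (1.0 is 30 mm), then the turn, a rotation vector about the world's x, y, z in degrees. A call has 1 to 8 rows; each row is the pose to reach, as a shift and turn from the pose commanded when the call began; what a row does not reach only later rows make up. A row lasts 1/12 s, in which the tool goes at most 41.7 mm and 7.16 degrees, less where a joint would pass 70% of its speed; a pose out of reach is approached as far as the arm can. A call with a gripper value outside its range is refused whole. The fingers move at their own pace and stop on an object; the grip force is fixed at half the most. Time passes only in rows, so rows that repeat a pose let the fingers close. It gives the time, the measured TCP pose, the force, the opening and the grip force at its end, in the units of the state.
- sensors.get_obs(): the state, without advancing time (a new reading comes with each control period).
- optics.read_camera(name): name is "scene" or "side" or "wrist"; returns (picture, depth): 420x560x3 uint8, blue, green, red; 420x560 float32, m along the optical axis (not along the pixel's ray), 0 where there is no reading.
- optics.camera_info(name): a dict with "mtx" (3x3 intrinsics, pixels), "R" (3x3) and "t" (3): a world point X has camera coordinates R X + t. Camera axes: x right, y down, z forward; pixel columns grow to the right and rows downward; lengths in m; the calibration is good to about 2 mm. A picture is of the moment at which its call begins: read the wrist's pose just before it. camera_info takes no time and is no camera call; for the wrist camera it gives the pose at the moment of the call.
- ctrl.job_done(): hands the job in; it is judged then, once.
Trained networks look in the newest picture that a camera, given by its name, has taken for a name from the list of things; names that differ only in an ending like _2 or _b are one class to them, and where a whole thing is asked for, a point or a joint stands for the part that bears it (a point fixed in the world has none). Each returns a list of dicts, best first, with "p" (0 to 1); they miss things now and then, are a little off and sometimes report something else, mostly with a low value. They report only what shows in the picture. A call takes as long as a camera call. They do not tell look-alikes from the thing itself.
- optics.look_for(label, camera): "position" ([x, y, z] in m, in world coordinates, good to about 4 mm: the middle of the surface that is visible of it).
- optics.cut_out(label, camera): "pixels" (420x560 bool, what is visible of it).
The state is a dict: "clock": time; "joint_positions": joint angles; "dq": joint speeds; "joint_efforts": joint torques, N m; "eef_pos": TCP position; "tcp_rot": TCP orientation; "force": force on the tool from outside, world axes, zero at the start; "ft_torque": the same for the moment, N m; "opening": finger opening in m; "grasp_force": force on a finger pad.
Only numpy, scipy, OpenCV 4.12 (cv2) and the standard library are available. Lean on these libraries where they do the work, as an engineer would, in place of code of your own. Each camera call takes 0.05 s, during which the arm holds its last target. There are 200 camera calls.

### The job

Two pans of the green kitchen balance hold one big red pepper and three tomatoes between them, and the side with the pepper is too heavy: the pepper weighs as much as all three tomatoes together. Share these four out, each resting in a pan, so that both pans sit level, using nothing else from the counter. Set each vegetable down gently; do not drop it.

Things in the scene. Friction and masses are not known exactly. Their poses are not given: they have to be found in the camera images.
- pan_a (a point): One pan of a green two-pan counter balance; left or right. Flat steel tray 200 mm along its x (away from the robot), 210 mm along its y, rim 3 mm thick standing 5 mm above the floor. Point: centre of the floor's upper face, z up. The trays lie side by side along y, centres 280 mm apart. At the start each holds two vegetables in a row along y in the half nearer the robot; its far half is free.
- pan_b (a point): The other pan, same tray, same kind of point. Pans stay horizontal and are linked: one rises as the other sinks, up to 18 mm each way from level (floors 100 mm above the counter). With equal loads a weak spring levels them within a second; 80 g too much or more sends a side fully down. A light push moves a pan.
- pepper: A big red bell pepper standing upright in one of the pans, 78 mm across, 83 mm tall plus a green stalk to 105 mm; 240 g, as much as the three tomatoes together. Origin: centre of the underside, z up.
- tomato_1: A ripe red tomato, one of three alike: squat and round, 54 mm across at its widest (20 to 25 mm up), 46 mm tall plus an 8 mm green stalk, flat underside 30 mm across, 80 g. Origin: centre of the underside, z up through the stalk. It stands in one of the pans.
- tomato_2: A ripe red tomato, one of three alike: squat and round, 54 mm across at its widest (20 to 25 mm up), 46 mm tall plus an 8 mm green stalk, flat underside 30 mm across, 80 g. Origin: centre of the underside, z up through the stalk. It stands in one of the pans.
- tomato_3: A ripe red tomato, one of three alike: squat and round, 54 mm across at its widest (20 to 25 mm up), 46 mm tall plus an 8 mm green stalk, flat underside 30 mm across, 80 g. Origin: centre of the underside, z up through the stalk. It stands in one of the pans.
There are look-alikes about, which are no part of the job. Leave any pink look-alike of the tomato_1 alone.

How it is judged:
By the outcome, as a careful person would: the job done as asked, in the order asked, and still so for the second after the job is handed in, with the robot touching nothing.
It also fails if it takes over 35 s, if anything falls off the work surface, if the arm or the gripper's body presses on something with over 40 N, if the wrist force passes 120 N, or if a joint passes its speed limit or range.

## Working session

There is one attempt and no reset: what is moved stays moved. The work goes in short steps, Python scripts to look and compute and a tool call to move; the robot and the scene stay as the last step left them, time stands still between calls to the robot, and variables do not carry over. Pictures are saved under pics/ and viewed, at most 10 in all, crops included, and the job is handed in when it is done.

Besides the shell and the picture viewer there is one more tool, called after ">>>" in YAML: its name, and indented under it one key for each argument. send_rows: Moves the arm, as the interface text tells. Its arguments: {"type":"object","properties":{"moves":{"type":"array"}},"required":["moves"]}

```bash
mkdir -p pics; cat > h.py <<'E'
from workcell import sensors, optics, ctrl
import numpy as np, cv2
def snap(c,fn=None):
    ci=optics.camera_info(c); p,d=optics.read_camera(c)
    if fn: cv2.imwrite('pics/'+fn,p)
    return p,d,ci
def world(d,ci,m):
    v,u=np.nonzero(m&(d>0)); z=d[v,u]; K=ci['mtx']
    P=np.c_[(u-K[0][2])*z/K[0][0],(v-K[1][2])*z/K[1][1],z]
    return (P-ci['t'])@np.array(ci['R'])
def pix(ci,X):
    c=np.array(ci['R'])@X+ci['t']; q=np.array(ci['mtx'])@c; return (q[:2]/q[2]).round().astype(int)
E
python3 - <<'E'
from h import *
ims=[]
for c in ['scene','side']:
    p,d,ci=snap(c,c+'0.png'); ims.append(p)
    for l in ['pan_a','pepper','tomato_1']:
        for r in optics.cut_out(l,c):
            if r['p']<.2: continue
            X=world(d,ci,r['pixels']); v,u=np.nonzero(r['pixels'])
            print(c,l,round(r['p'],2),len(u),(int(u.mean()),int(v.mean())),np.percentile(X,[2,50,98],axis=0).round(3).tolist(), p[r['pixels']].mean(0).round())
    print(c,(-np.array(ci['R']).T@ci['t']).round(2))
o=sensors.get_obs();print({k:np.round(v,3) for k,v in o.items()})
E
```

```text
scene pan_a 0.92 7020 (334, 228) [[0.458, 0.016, 0.115], [0.581, 0.127, 0.119], [0.669, 0.233, 0.125]] [122. 130. 134.]
scene pan_a 0.65 5505 (214, 199) [[0.528, -0.258, 0.078], [0.66, -0.145, 0.083], [0.744, -0.035, 0.089]] [120. 127. 132.]
scene pepper 0.9 1069 (244, 177) [[0.566, -0.128, 0.097], [0.603, -0.091, 0.156], [0.624, -0.068, 0.169]] [ 28.  33. 112.]
scene pepper 0.3 5499 (213, 199) [[0.529, -0.258, 0.078], [0.661, -0.145, 0.083], [0.744, -0.035, 0.089]] [120. 127. 132.]
scene tomato_1 0.84 465 (366, 207) [[0.494, 0.143, 0.136], [0.518, 0.167, 0.158], [0.533, 0.187, 0.168]] [ 33.  45. 132.]
scene tomato_1 0.69 337 (137, 207) [[0.737, -0.319, 0.02], [0.759, -0.294, 0.04], [0.777, -0.279, 0.051]] [ 94.  88. 153.]
scene tomato_1 0.67 507 (318, 192) [[0.496, 0.04, 0.118], [0.543, 0.065, 0.157], [0.56, 0.085, 0.168]] [ 39.  51. 132.]
scene tomato_1 0.59 437 (204, 168) [[0.594, -0.222, 0.092], [0.62, -0.194, 0.121], [0.638, -0.177, 0.133]] [ 36.  48. 133.]
scene tomato_1 0.59 318 (256, 133) [[0.386, -0.239, 0.012], [0.412, -0.213, 0.038], [0.428, -0.196, 0.051]] [ 87.  83. 143.
[... 856 characters left out ...]
0.  72. 154.]
side tomato_1 0.72 679 (196, 326) [[0.375, -0.249, 0.012], [0.4, -0.236, 0.039], [0.423, -0.211, 0.05]] [114. 111. 165.]
side [ 0.46 -0.86  0.77]
{'clock': np.float64(0.4), 'joint_positions': array([-1.257,  0.321, -0.07 ,  1.451,  0.023,  1.371, -0.057]), 'dq': array([-0.   , -0.001,  0.   , -0.003, -0.   ,  0.   ,  0.   ]), 'joint_efforts': array([ 0.0000e+00, -4.9274e+01, -3.8100e-01, -3.1410e+01,  1.3000e-02,
        4.0000e-03, -0.0000e+00]), 'eef_pos': array([0.192, 0.621, 0.253]), 'tcp_rot': array([-0.469, -3.106,  0.   ]), 'force': array([ 0.341, -0.675, -1.104]), 'ft_torque': array([ 0.022,  0.069, -0.005]), 'grasp_force': np.float64(0.0), 'opening': np.float64(0.085)}
```

View pics/scene0.png

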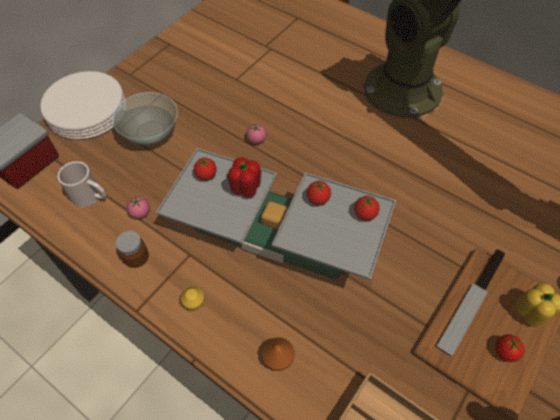

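View pics/side0.png

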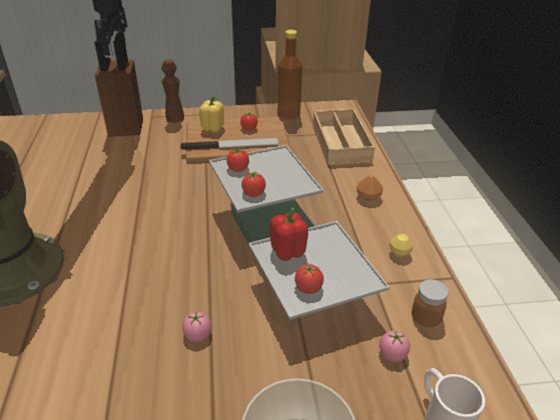

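The pepper and one tomato share the lower pan: pepper at scene (244,177), tomato at scene (204,168) / side (308,278). The other pan holds two tomatoes, at scene (318,192) and (366,207). That one tomato has to move across.

These could be mistaken for it:
- pink look-alikes at scene (256,133) and (137,207)
- the red tomato on the board at (510,348)
- the two tomatoes already in the other pan

I choose the red one beside the pepper, scene (204,168), and refine its position with one close crop.

```bash
python3 - <<'E'
from h import *
from scipy.optimize import least_squares
pan={0:[],1:[]}; tom={}
for c in ['scene','side']:
    p,d,ci=snap(c)
    if c=='side': cv2.imwrite('pics/crop.png',cv2.resize(p[200:320,230:400],None,fx=4,fy=4))
    for l in ['pan_a','tomato_1','pepper']:
        for r in optics.cut_out(l,c):
            if r['p']<.5: continue
            X=world(d,ci,cv2.erode(r['pixels'].astype(np.uint8),np.ones((2,2)))>0); m=np.median(X,0)
            if l=='pan_a': pan[int(m[1]>0)].append(X)
            elif m[2]>.08: 
                k=l[0]+str(round(m[1]+ (0.01 if c=='side' else -.012),1)); tom.setdefault(k,[]).append(X)
for k,v in pan.items():
    X=np.vstack(v); z=np.median(X[:,2]); X=X[abs(X[:,2]-z)<.008]
    print('pan',k,'z',z.round(4),cv2.minAreaRect((X[:,:2]*1000).astype(np.float32)))
for k,v in tom.items():
    X=np.vstack(v); top=np.percentile(X[:,2],99); R,h0,h1=(.039,.09,.03) if k[0]=='p' else (.027,.034,.02)
    fl=.082 if np.median(X[:,1])<0 else .118
    b=(X[:,2]>fl+.013)&(X[:,2]<fl+(.06 if k[0]=='p' else .032)); Y=X[b]
    s=least_squares(lambda q:np.hypot(Y[:,0]-q[0],Y[:,1]-q[1])-R,Y[:,:2].mean(0)-[0.02,0],loss='soft_l1',f_scale=.002)
    print(k,len(v),b.sum(),s.x.round(4),np.sqrt(2*s.cost/b.sum()).round(4),'top',top.round(3))
E
```

```text
pan 0 z 0.0831 ((634.6727905273438, -147.36569213867188), (206.36886596679688, 213.40802001953125), 15.09364128112793)
pan 1 z 0.1191 ((562.5736083984375, 122.67985534667969), (206.4818572998047, 214.3438262939453), 15.097578048706055)
t0.2 2 248 [0.5042 0.1636] 0.0016 top 0.169
t-0.2 2 281 [ 0.6098 -0.2033] 0.0013 top 0.133
t0.1 2 246 [0.5314 0.0602] 0.0015 top 0.169
p-0.1 2 860 [ 0.5823 -0.0994] 0.0029 top 0.184
```

View pics/crop.png

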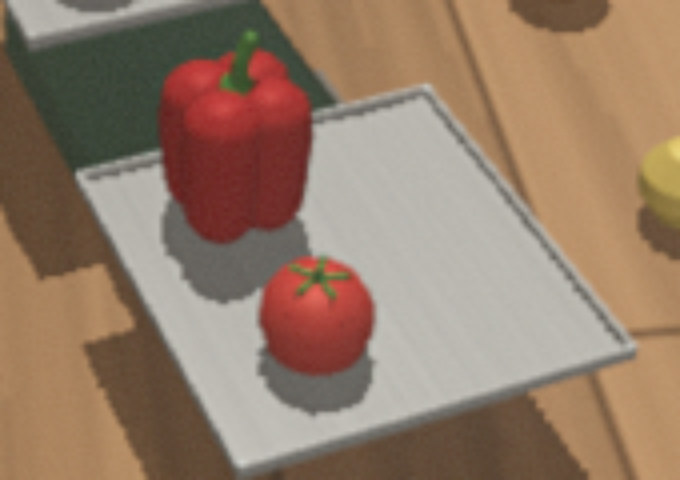

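The crop shows the red tomato standing next to the pepper in the lower pan, so the choice holds. Before moving, I check the travel corridor for tall objects.

```bash
python3 - <<'E'
from h import *
for c in ['scene','side']:
    p,d,ci=snap(c); print(c,'tcp pix',pix(ci,np.array([.192,.621,.253])))
    X=world(d,ci,d>0); X=X[(X[:,2]>.17)&(X[:,1]<1.2)&(X[:,0]<1)&(X[:,0]>-.3)]
    g={}
    for x in X: k=tuple((x[:2]//.1/10).round(1)); g.setdefault(k,[]).append(x[2])
    print({(float(k[0]),float(k[1])):(round(float(max(v)),2),len(v)) for k,v in sorted(g.items()) if len(v)>8})
E
```

```text
scene tcp pix [667 184]
{(-0.1, 0.0): (0.28, 412), (0.0, -0.1): (0.32, 1155), (0.0, 0.0): (0.35, 1976), (0.5, -0.1): (0.19, 16)}
side tcp pix [116  48]
{(0.0, -0.1): (0.28, 632), (0.0, 0.0): (0.3, 738), (0.1, 0.5): (0.39, 1475), (0.1, 0.6): (0.39, 191), (0.2, 0.5): (0.39, 420), (0.2, 0.6): (0.39, 509), (0.3, 0.6): (0.2, 144), (0.5, -0.2): (0.19, 44), (0.5, -0.1): (0.19, 9), (0.6, 0.6): (0.27, 334), (0.7, 0.6): (0.27, 181)}
```

```bash
python3 - <<'E'
from h import *
p,d,ci=snap('side'); cv2.imwrite('pics/c2.png',cv2.resize(p[0:150,70:220],None,fx=4,fy=4,interpolation=cv2.INTER_CUBIC)+30)
for r in range(0,140,10):
    m=np.zeros(d.shape,bool); m[r,[98,106,112,118,124,132]]=1; print(r,world(d,ci,m).round(2).tolist())
E
```

```text
0 [[0.18, 0.58, 0.39], [0.19, 0.59, 0.39], [0.21, 0.59, 0.39], [0.22, 0.6, 0.39], [0.14, 1.23, 0.22], [0.17, 1.22, 0.22]]
10 [[0.17, 0.59, 0.37], [0.19, 0.58, 0.37], [0.2, 0.59, 0.36], [0.22, 0.6, 0.36], [0.14, 1.23, 0.19], [0.17, 1.23, 0.18]]
20 [[0.17, 0.56, 0.35], [0.19, 0.58, 0.34], [0.2, 0.6, 0.34], [0.21, 0.63, 0.33], [0.22, 0.67, 0.31], [0.16, 1.22, 0.15]]
30 [[0.17, 0.55, 0.32], [0.18, 0.6, 0.31], [0.2, 0.59, 0.31], [0.2, 0.66, 0.29], [0.22, 0.66, 0.29], [0.16, 1.21, 0.11]]
40 [[0.16, 0.55, 0.3], [0.18, 0.55, 0.3], [0.07, 1.23, 0.07], [0.21, 0.59, 0.29], [0.21, 0.65, 0.26], [0.15, 1.23, 0.07]]
50 [[0.15, 0.58, 0.26], [0.17, 0.57, 0.27], [0.07, 1.21, 0.04], [0.2, 0.58, 0.26], [0.21, 0.62, 0.25], [0.14, 1.22, 0.03]]
60 [[0.14, 0.59, 0.23], [0.16, 0.61, 0.22], [0.17, 0.67, 0.2], [0.2, 0.58, 0.23], [0.21, 0.6, 0.23], [0.22, 0.67, 0.2]]
70 [[0.14, 0.59, 0.2], [0.16, 0.58, 0.2], [0.18, 0.59, 0.2], [0.19, 0.59, 0.2], [0.21, 0.59, 0.2], [0.23, 0.61, 0.19]]
80 [[0.14, 0.56, 0.18], [0.16, 0.57, 0.18], [0.18, 0.56, 0.18], [0.19, 0.57, 0.18], [0.21, 0.57, 0.18], [0.23, 0.58, 0.17]]
90 [[0.13, 0.56, 0.15], [0.15, 0.57, 0.15], [0.19, 0.57, 0.15], [0.2, 0.57, 0.15], [0.22, 0.57, 0.15]]
100 [[-0.03, 1.22, -0.17], [0.15, 0.57, 0.12], [0.16, 0.57, 0.12], [0.18, 0.56, 0.12], [0.2, 0.57, 0.12], [0.22, 0.56, 0.12]]
110 [[-0.04, 1.23, -0.22], [0.14, 0.57, 0.09], [0.16, 0.56, 0.09], [0.18, 0.57, 0.09], [0.19, 0.56, 0.09], [0.22, 0.57, 0.09]]
120 [[0.08, 0.68, 0.0], [0.14, 0.56, 0.06], [0.15, 0.57, 0.05], [0.17, 0.57, 0.06], [0.19, 0.56, 0.06], [0.21, 0.57, 0.05]]
130 [[0.09, 0.61, 0.0], [0.13, 0.57, 0.02], [0.15, 0.57, 0.02], [0.16, 0.57, 0.02], [0.18, 0.56, 0.02], [0.2, 0.57, 0.02]]
```

View pics/c2.png

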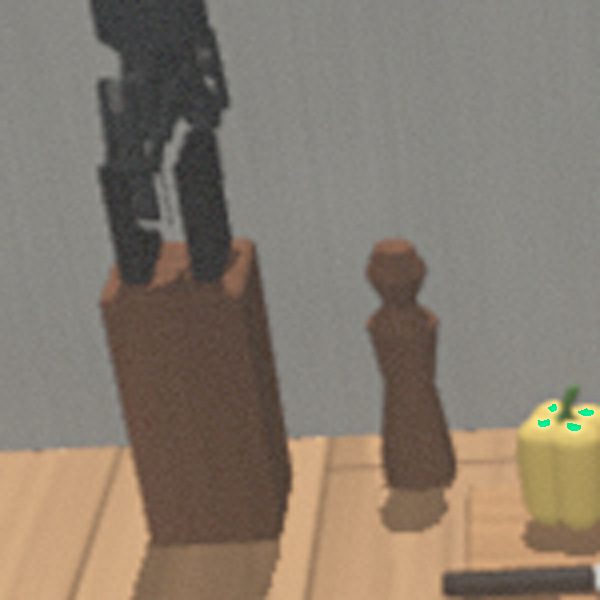

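The picture shows the fingers just above a knife block, whose top is at about z=0.20. Nothing else tall is in the way, so I rise a little first.

>>> send_rows:
  moves:
    - [80, 0, 0, 1, 0, 0, 0]
    - [80, 13.93, -27.47, 1, 0, 0, -57.7]
    - [80, 13.93, -27.47, 1, 0, 0, -57.7]
    - [80, 13.93, -27.47, 1, 0, 0, -57.7]
    - [80, 13.93, -27.47, 1, 0, 0, -57.7]
    - [80, 13.93, -27.47, 1, 0, 0, -57.7]
    - [80, 13.93, -27.47, 1, 0, 0, -57.7]
    - [80, 13.93, -27.47, 1, 0, 0, -57.7]

```text
clock: 1.62
eef_pos: [0.3245, 0.3589, 0.2836]
tcp_rot: [-1.749, -2.61, -0.001]
force: [0.4, 0.2, 0.0]
opening: 0.08
grasp_force: 0.0
```

>>> send_rows:
  moves:
    - [80, 9.51, -18.75, 0, 0, 0, -7.5]
    - [80, 9.51, -18.75, 0, 0, 0, -7.5]
    - [80, 9.51, -18.75, 0, 0, 0, -7.5]
    - [80, 9.51, -18.75, 0, 0, 0, -7.5]
    - [80, 9.51, -18.75, 0, 0, 0, -7.5]
    - [80, 9.51, -18.75, 0, 0, 0, -7.5]
    - [80, 9.51, -18.75, 0, 0, 0, -7.5]
    - [80, 9.51, -18.75, 0, 0, 0, -7.5]

```text
clock: 2.28
eef_pos: [0.4752, 0.0616, 0.2838]
tcp_rot: [1.908, 2.495, 0.002]
force: [0.1, 2.2, 0.2]
opening: 0.0801
grasp_force: 0.0
```

>>> send_rows:
  moves:
    - [76, 4.48, -8.83, 0, 0, 0, 0]
    - [76, 4.48, -8.83, 0, 0, 0, 0]
    - [76, 4.48, -8.83, 0, 0, 0, 0]
    - [76, 4.48, -8.83, 0, 0, 0, 0]
    - [76, 4.48, -8.83, 0, 0, 0, 0]
    - [76, 4.48, -8.83, 0, 0, 0, 0]
    - [76, 4.48, -8.83, 0, 0, 0, 0]
    - [76, 4.48, -8.83, 0, 0, 0, 0]

```text
clock: 2.95
eef_pos: [0.6092, -0.2096, 0.2821]
tcp_rot: [1.917, 2.485, -0.01]
force: [-2.2, 0.4, -0.4]
opening: 0.0762
grasp_force: 0.0
```

```bash
python3 - <<'E'
from h import *
for i in range(3): p,d,ci=snap('wrist')
o=sensors.get_obs(); print(o['eef_pos'].round(4),o['tcp_rot'].round(3))
cv2.imwrite('pics/w1.png',p)
for r in optics.cut_out('tomato_1','wrist'):
    X=world(d,ci,r['pixels']); print(round(r['p'],2),np.percentile(X,[1,50,99],axis=0).round(3).tolist())
E
```

```text
[ 0.6088 -0.2017  0.2828] [-1.910e+00 -2.493e+00  1.000e-03]
0.78 [[0.654, -0.325, 0.011], [0.738, -0.292, 0.035], [0.772, -0.194, 0.255]]
0.74 [[0.381, -0.245, 0.002], [0.409, -0.217, 0.041], [0.427, -0.196, 0.05]]
0.66 [[0.586, -0.225, 0.104], [0.609, -0.198, 0.124], [0.634, -0.178, 0.132]]
```

View pics/w1.png

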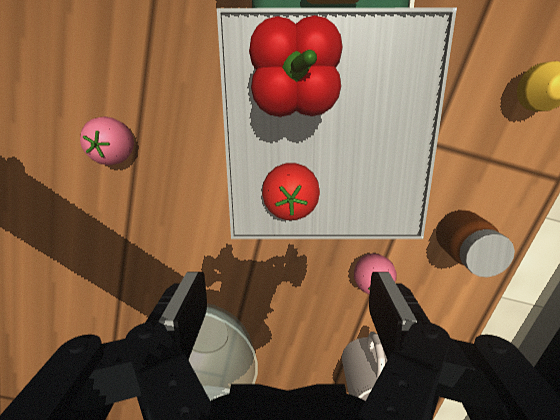

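The wrist picture shows the target tomato at (291,191), next to the pepper at (297,65) and clear of the pink one at (375,272). The position agrees, so I descend.

>>> send_rows:
  moves:
    - [74, 0.03, -0.02, -1.3, 0, 0, 0]
    - [74, 0.03, -0.02, -2.6, 0, 0, 0]
    - [74, 0.03, -0.02, -3.8, 0, 0, 0]
    - [74, 0.03, -0.02, -4.7, 0, 0, 0]
    - [74, 0.03, -0.02, -5.3, 0, 0, 0]
    - [74, 0.03, -0.02, -5.6, 0, 0, 0]
    - [74, 0.03, -0.02, -5.77, 0, 0, 0]
    - [74, 0.03, -0.02, -5.77, 0, 0, 0]

```text
clock: 3.82
eef_pos: [0.6101, -0.2002, 0.1103]
tcp_rot: [-1.906, -2.497, -0.001]
force: [-0.2, -0.1, -0.6]
opening: 0.0738
grasp_force: 0.0
```

>>> send_rows:
  moves:
    - [74, 0, 0, 0, 0, 0, 0]
    - [45, 0, 0, 0, 0, 0, 0]
    - [45, 0, 0, 0, 0, 0, 0]
    - [45, 0, 0, 0, 0, 0, 0]
    - [45, 0, 0, 0, 0, 0, 0]
    - [45, 0, 0, 0, 0, 0, 0]

```text
clock: 4.32
eef_pos: [0.611, -0.2022, 0.1125]
tcp_rot: [1.907, 2.494, 0.003]
force: [-1.7, 1.0, 5.6]
opening: 0.0508
grasp_force: 61.8
```

The grip is slightly above the widest point: the opening is 51 mm and the tool is pushed up. I open and grip 6 mm lower.

>>> send_rows:
  moves:
    - [70, 0, 0, 0, 0, 0, 0]
    - [70, 0, 0, 0, 0, 0, 0]
    - [70, 0, 0, 0, 0, 0, 0]
    - [70, 0, 0, -0.1, 0, 0, 0]
    - [70, 0, 0, -0.2, 0, 0, 0]
    - [70, 0, 0, -0.2, 0, 0, 0]

```text
clock: 4.82
eef_pos: [0.6094, -0.2016, 0.1032]
tcp_rot: [-1.907, -2.494, 0.001]
force: [0.3, -0.3, 0.2]
opening: 0.0703
grasp_force: 0.0
```

>>> send_rows:
  moves:
    - [45, 0, 0, 0, 0, 0, 0]
    - [45, 0, 0, 0, 0, 0, 0]
    - [45, 0, 0, 0, 0, 0, 0]
    - [45, 0, 0, 0, 0, 0, 0]
    - [45, 0, 0, 0, 0, 0, 0]

```text
clock: 5.23
eef_pos: [0.6101, -0.2021, 0.1045]
tcp_rot: [1.908, 2.495, 0.0]
force: [-0.2, 0.0, 2.0]
opening: 0.0514
grasp_force: 62.6
```

>>> send_rows:
  moves:
    - [45, 0, 0, 0.2, 0, 0, 0]
    - [45, 0, 0, 0.6, 0, 0, 0]
    - [45, 0, 0, 1.3, 0, 0, 0]
    - [45, 0, 0, 2.2, 0, 0, 0]
    - [45, 0, 0, 3.3, 0, 0, 0]
    - [45, 0, 0, 4.3, 0, 0, 0]
    - [45, 0, 0, 4.9, 0, 0, 0]
    - [45, 0, 0, 5, 0, 0, 0]

```text
clock: 5.9
eef_pos: [0.6117, -0.2031, 0.2598]
tcp_rot: [1.904, 2.49, 0.005]
force: [-0.0, 0.0, 0.0]
opening: 0.0514
grasp_force: 62.6
```

```bash
python3 - <<'E'
from h import *
for i in range(2): p,d,ci=snap('side')
o=sensors.get_obs(); print(o['eef_pos'].round(4),o['opening'],o['grasp_force'],o['force'])
cv2.imwrite('pics/s2.png',p)
for r in optics.cut_out('tomato_1','side'):
    X=world(d,ci,r['pixels']); print(round(r['p'],2),np.percentile(X,[2,50,98],axis=0).round(3).tolist())
for r in optics.cut_out('pan_a','side'):
    X=world(d,ci,r['pixels']); print(round(r['p'],2),np.percentile(X,[2,50,98],axis=0).round(3).tolist())
E
```

```text
[ 0.6103 -0.2021  0.2556] 0.051184203852518054 62.56691095302813 [ 0.32067976  0.23409727 -1.532598  ]
0.96 [[0.375, -0.249, 0.001], [0.4, -0.235, 0.038], [0.424, -0.205, 0.05]]
0.93 [[0.506, 0.032, 0.119], [0.529, 0.042, 0.152], [0.554, 0.07, 0.168]]
0.93 [[0.48, 0.135, 0.12], [0.503, 0.146, 0.151], [0.527, 0.167, 0.167]]
0.93 [[0.724, -0.333, 0.001], [0.743, -0.318, 0.038], [0.772, -0.285, 0.05]]
0.59 [[0.589, -0.232, 0.247], [0.608, -0.223, 0.272], [0.631, -0.2, 0.285]]
0.86 [[0.528, -0.261, 0.08], [0.642, -0.17, 0.083], [0.74, -0.04, 0.089]]
0.79 [[0.451, -0.001, 0.052], [0.547, 0.132, 0.119], [0.659, 0.239, 0.151]]
```

View pics/s2.png

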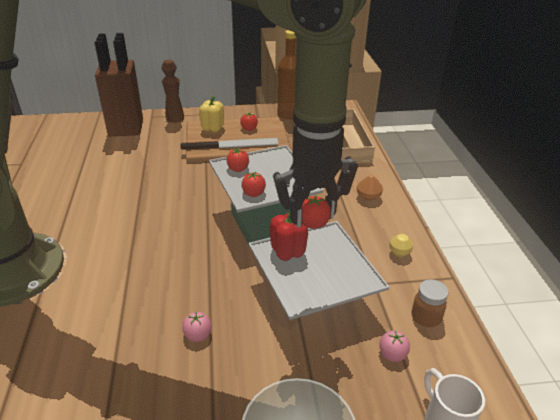

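The side picture shows the tomato held at (316,212), and both pans are unchanged. Next I carry it over the free half of the high pan.

>>> send_rows:
  moves:
    - [45, 0, 0.5, 0, 0, 0, 0]
    - [45, -0.03, 1.4, 0, 0, 0, 0]
    - [45, -0.06, 2.5, 0, 0, 0, 0]
    - [45, -0.09, 3.7, 0, 0, 0, 0]
    - [45, -0.12, 4.9, 0, 0, 0, 0]
    - [45, -0.15, 6.1, 0, 0, 0, 0]
    - [45, -0.18, 7.3, 0, 0, 0, 0]
    - [45, -0.2, 8.4, 0, 0, 0, 0]

```text
clock: 6.77
eef_pos: [0.6026, 0.0528, 0.2523]
tcp_rot: [-1.905, -2.495, 0.003]
force: [0.8, -0.0, -0.8]
opening: 0.0516
grasp_force: 62.6
```

>>> send_rows:
  moves:
    - [45, -0.02, 1.0, 0, 0, 0, 0]
    - [45, -0.03, 1.8, 0, 0, 0, 0]
    - [45, -0.04, 2.4, 0, 0, 0, 0]
    - [45, -0.04, 2.7, 0, 0, 0, 0]
    - [45, -0.04, 2.79, 0, 0, 0, 0]
    - [45, -0.04, 2.79, 0, 0, 0, 0]
    - [45, -0.04, 2.79, 0, 0, 0, 0]
    - [45, -0.04, 2.79, 0, 0, 0, 0]

```text
clock: 7.43
eef_pos: [0.6029, 0.1314, 0.2542]
tcp_rot: [1.912, 2.492, -0.001]
force: [0.0, -1.2, -1.1]
opening: 0.0515
grasp_force: 62.6
```

>>> send_rows:
  moves:
    - [45, 0, 0, -0.8, 0, 0, 0]
    - [45, 0, 0, -1.8, 0, 0, 0]
    - [45, 0, 0, -2.6, 0, 0, 0]
    - [45, 0, 0, -3.1, 0, 0, 0]
    - [45, 0, 0, -3.4, 0, 0, 0]
    - [45, 0, 0, -3.6, 0, 0, 0]
    - [45, 0, 0, -3.65, 0, 0, 0]
    - [45, 0, 0, -3.65, 0, 0, 0]

```text
clock: 8.1
eef_pos: [0.6033, 0.1333, 0.1453]
tcp_rot: [1.909, 2.494, 0.001]
force: [0.2, -1.0, -0.5]
opening: 0.0511
grasp_force: 62.6
```

>>> send_rows:
  moves:
    - [45, 0, 0, -0.1, 0, 0, 0]
    - [45, 0, 0, -0.2, 0, 0, 0]
    - [45, 0, 0, -0.3, 0, 0, 0]
    - [45, 0, 0, -0.4, 0, 0, 0]
    - [45, 0, 0, -0.5, 0, 0, 0]
    - [45, 0, 0, -0.6, 0, 0, 0]
    - [45, 0, 0, -0.7, 0, 0, 0]
    - [45, 0, 0, -0.7, 0, 0, 0]

```text
clock: 8.77
eef_pos: [0.6022, 0.1337, 0.1229]
tcp_rot: [-1.908, -2.495, 0.002]
force: [-1.0, -0.2, -0.7]
opening: 0.0514
grasp_force: 62.7
```

```bash
python3 - <<'E'
from h import *
for i in range(2): p,d,ci=snap('side')
o=sensors.get_obs(); print(o['eef_pos'].round(4),o['opening'],o['grasp_force'],o['force'])
p,d,ci=snap('scene'); cv2.imwrite('pics/s3.png',p)
for c in ('scene','side'):
  p,d,ci=snap(c)
  for l in('pan_a','tomato_1'):
   for r in optics.cut_out(l,c):
    X=world(d,ci,r['pixels']); print(c,l,round(r['p'],2),np.percentile(X,[2,50,98],axis=0).round(3).tolist())
E
```

```text
[0.6024 0.1337 0.1234] 0.051146393575441554 62.68711507902481 [-0.60378815 -0.36946689 -0.81644732]
scene pan_a 0.66 [[0.455, 0.013, 0.098], [0.594, 0.154, 0.102], [0.673, 0.236, 0.108]]
scene pan_a 0.59 [[0.534, -0.256, 0.096], [0.655, -0.154, 0.1], [0.744, -0.036, 0.106]]
scene tomato_1 0.72 [[0.733, -0.323, 0.012], [0.759, -0.295, 0.039], [0.779, -0.28, 0.051]]
scene tomato_1 0.69 [[0.384, -0.246, -0.001], [0.412, -0.214, 0.037], [0.428, -0.196, 0.05]]
scene tomato_1 0.56 [[0.496, 0.143, 0.122], [0.519, 0.165, 0.143], [0.533, 0.185, 0.151]]
scene tomato_1 0.46 [[0.531, 0.035, 0.101], [0.552, 0.05, 0.138], [0.561, 0.064, 0.149]]
side pan_a 0.79 [[0.452, 0.005, 0.099], [0.558, 0.089, 0.103], [0.672, 0.227, 0.109]]
side pan_a 0.56 [[0.528, -0.261, 0.097], [0.641, -0.169, 0.1], [0.74, -0.038, 0.105]]
side tomato_1 0.95 [[0.724, -0.333, 0.008], [0.744, -0.318, 0.039], [0.77, -0.289, 0.05]]
side tomato_1 0.93 [[0.579, 0.104, 0.106], [0.599, 0.114, 0.137], [0.622, 0.138, 0.152]]
side tomato_1 0.74 [[0.506, 0.031, 0.103], [0.53, 0.043, 0.136], [0.554, 0.074, 0.151]]
side tomato_1 0.74 [[0.48, 0.135, 0.111], [0.502, 0.145, 0.136], [0.525, 0.167, 0.151]]
side tomato_1 0.65 [[0.375, -0.249, 0.003], [0.4, -0.236, 0.038], [0.424, -0.206, 0.051]]
```

View pics/s3.png

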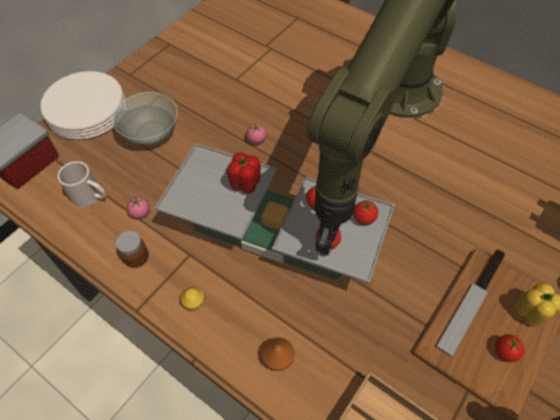

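The scene picture shows the tomato pressing its pan to within about 1 mm of level, at (330,235). I release it and retreat upward.

>>> send_rows:
  moves:
    - [56, 0, 0, 0, 0, 0, 0]
    - [62, 0, 0, 0, 0, 0, 0]
    - [70, 0, 0, 0, 0, 0, 0]
    - [70, 0, 0, 0, 0, 0, 0]
    - [70, 0, 0, 0, 0, 0, 0]
    - [70, 0, 0, 0.3, 0, 0, 0]
    - [70, 0, 0, 0.8, 0, 0, 0]
    - [70, 0, 0, 1.4, 0, 0, 0]

```text
clock: 9.88
eef_pos: [0.6021, 0.1336, 0.1658]
tcp_rot: [-1.908, -2.495, 0.003]
force: [0.9, -0.7, -0.5]
opening: 0.0699
grasp_force: 0.0
```

>>> send_rows:
  moves:
    - [70, 0, 0, 1, 0, 0, 0]
    - [70, 0, 0, 2, 0, 0, 0]
    - [70, 0, 0, 3, 0, 0, 0]
    - [70, 0, 0, 4, 0, 0, 0]
    - [70, 0, 0, 4, 0, 0, 0]
    - [70, 0, 0, 4, 0, 0, 0]
    - [70, 0, 0, 4, 0, 0, 0]
    - [70, 0, 0, 4, 0, 0, 0]

```text
clock: 10.55
eef_pos: [0.6021, 0.1338, 0.2846]
tcp_rot: [-1.908, -2.495, 0.002]
force: [0.5, -0.6, -0.4]
opening: 0.0699
grasp_force: 0.0
```

```bash
python3 - <<'E'
from h import *
for i in range(6): p,d,ci=snap('side')
o=sensors.get_obs(); print(o['clock'],o['eef_pos'].round(4),o['opening'])
cv2.imwrite('pics/s4.png',p)
for c in ('scene','side'):
  p,d,ci=snap(c)
  for l in('pan_a','tomato_1','pepper'):
   for r in optics.cut_out(l,c):
    if r['p']>.4: X=world(d,ci,r['pixels']); print(c,l,round(r['p'],2),np.percentile(X,[2,50,98],axis=0).round(3).tolist())
E
```

```text
10.85 [0.6026 0.1338 0.2851] 0.07026405200167671
scene pan_a 0.78 [[0.531, -0.259, 0.096], [0.655, -0.154, 0.101], [0.743, -0.035, 0.107]]
scene pan_a 0.71 [[0.455, 0.013, 0.097], [0.583, 0.134, 0.101], [0.672, 0.235, 0.107]]
scene tomato_1 0.92 [[0.733, -0.321, 0.012], [0.759, -0.294, 0.039], [0.779, -0.279, 0.05]]
scene tomato_1 0.84 [[0.363, -0.266, -0.001], [0.411, -0.216, 0.037], [0.429, -0.196, 0.05]]
scene tomato_1 0.83 [[0.521, 0.036, 0.115], [0.55, 0.055, 0.141], [0.561, 0.071, 0.152]]
scene tomato_1 0.73 [[0.587, 0.111, 0.112], [0.613, 0.137, 0.141], [0.63, 0.157, 0.15]]
scene tomato_1 0.62 [[0.492, 0.142, 0.115], [0.518, 0.167, 0.141], [0.533, 0.187, 0.151]]
scene pepper 0.77 [[0.566, -0.126, 0.118], [0.603, -0.09, 0.174], [0.624, -0.068, 0.187]]
side pan_a 0.89 [[0.452, 0.004, 0.098], [0.565, 0.101, 0.101], [0.67, 0.237, 0.108]]
side pan_a 0.71 [[0.528, -0.26, 0.099], [0.642, -0.169, 0.101], [0.738, -0.038, 0.107]]
side tomato_1 0.98 [[0.375, -0.249, 0.015], [0.4, -0.237, 0.039], [0.421, -0.213, 0.05]]
side tomato_1 0.97 [[0.724, -0.332, 0.003], [0.744, -0.318, 0.038], [0.769, -0.286, 0.05]]
side tomato_1 0.76 [[0.506, 0.031, 0.107], [0.528, 0.042, 0.135], [0.552, 0.073, 0.15]]
side tomato_1 0.68 [[0.48, 0.135, 0.111], [0.502, 0.146, 0.135], [0.525, 0.167, 0.15]]
side tomato_1 0.64 [[0.576, 0.104, 0.102], [0.598, 0.114, 0.134], [0.621, 0.138, 0.15]]
side pepper 0.59 [[0.551, -0.14, 0.109], [0.582, -0.128, 0.165], [0.616, -0.085, 0.198]]
```

View pics/s4.png

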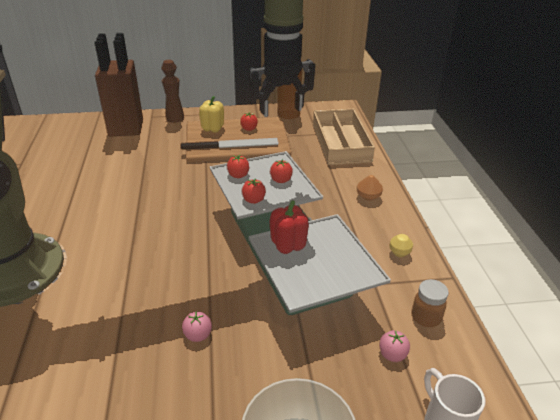

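The picture shows three tomatoes in one pan, at (238,167), (281,172) and (254,191), and the pepper alone in the other at (289,228). Both pan floors read 0.101 m and the gripper is clear, so I hand the job in.

```bash
python3 -c "from h import *; print(ctrl.job_done())"
```

```text
the job is handed in; nothing more can be done
None
```

I moved the tomato beside the pepper into the other pan, so the pepper now balances the three tomatoes; both pans measured level at 0.101 m with the gripper clear, and I handed the job in at about 11 s.

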